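Push the label rolls home and shut the keeper

TASK

Load the label-roll magazine: pushing only on the rearmost of the three rolls, slide the whole row along the lane until the front roll is against the end stop and all three touch one another. Then swing the keeper arm round by its peg until it is fully shut across the lane behind the last roll. Only push with the fingers: do not pinch or lift the rolls, do not touch the front two at all, and leave the things round about where they are.

Things in the scene. Friction and masses are not known exactly. Their poses are not given: they have to be found in the camera images.
- magazine: Fixed lane on the bench: aluminium base plate 455 x 104 mm, 8 mm thick (the lane floor), side walls and an end-stop plate, both grey. Origin on the bench, on the centre line, where the shut keeper crosses it; z up. x runs along the lane in the pushing direction: open entrance end at x = -193 mm, face of the end stop at x = +252 mm. y points to the side where the keeper is hinged.
- stop_face (a point): Middle of the end stop's face on the lane side, 22 mm above the bench; the stop plate is 100 mm wide, 8 mm thick, its top 38 mm above the bench. The side walls are 6 mm thick, their tops 23 mm above the bench, inner faces 85 mm apart; they run from magazine x = -140 mm to the stop.
- roll_front: White roll of blank labels with a hollow core, lying flat in the lane nearest the end stop: 80 mm diameter, 27 mm high, 0.1 kg. Origin at the centre of its underside. Home is with its origin at x = +212 mm in the magazine's frame.
- roll_middle: The same kind of roll, the middle one of the row, 0 to 7 mm from touching each neighbour at the start. Origin at the centre of its underside. Home is x = +132 mm in the magazine's frame.
- roll_rear: The same kind of roll, the rearmost of the row (nearest the open entrance end); its back is open to be pushed. Origin at the centre of its underside. It starts near x = -83 mm in the magazine's frame; home is x = +52 mm. Sliding the whole row takes less than 5 N; at the stop it resists firmly.
- keeper (a joint): Keeper angle (rad), starts 0 to 0.3. At angle q the arm points along (cos a, sin a), a = 2.79 + q, in the magazine's frame: 0 = swung right out, back toward the entrance and 0.35 rad outward of the lane; grows counter-clockwise seen from above, over the empty part of the lane; 1.92 = its stop, fully shut square across the lane. Light friction (about 1 N at the peg); stays where left.
- keeper_pivot (a point): Upright pivot axis of the keeper, 29 mm above the bench, at magazine x = 0, y = +66 mm; hub 20 mm in diameter, top 38 mm above the bench. The keeper is a flat steel arm, 105 mm long from here, 8 mm wide, 25.5 to 33.5 mm above the bench, so that it passes over the side walls.
- keeper_peg (a point): Point on the axis of the upright round black peg (12 mm diameter, from the arm up to 62 mm above the bench) that stands on the keeper 85 mm from the pivot; the point is 48 mm above the bench.
- ribbon_roll: Bystander: black upright roll, 42 mm diameter, 60 mm high, on the bench beside the lane. Origin under its centre.
- marker: Bystander: marker pen lying on the bench beside the lane, 142 mm long, 14 mm wide, 12 mm high. Origin under its centre.
- marker_cap: Bystander: loose cap of a marker lying on the bench beside the lane on the keeper's side, 47 mm long, 11 mm thick. Origin under its centre.

How it is judged:
By the outcome, as a careful person would: the job done as asked, in the order asked, and still so for the second after the job is handed in, with the robot touching nothing.
It also fails if it takes over 51 s, if anything falls off the work surface, if the arm or the gripper's body presses on something with over 40 N, if the wrist force passes 120 N, or if a joint passes its speed limit or range.

ROBOT

A 6-joint arm with a two-finger parallel gripper is mounted at the origin on a cart in front of the work surface, level with it; the furniture and walls round the work are solid. World frame = base frame: x ahead of the robot, y to its left, z up, the work surface at z = 0. Lengths are in m, angles in rad, forces in N, time in s.
With the tool pointing down it reaches from about 0.2 to 0.875 m from the base axis. Payload 3.4 kg.
Tool frame: the origin (TCP) lies at the very end of the fingers, on their centre line; the grasp point (between the pads) lies 19 mm behind it; z points along the fingers, y is the line along which they close (so a half turn about z gives the same grasp; the last joint's range is limited). The gripper opens to 94 mm and grips with 3 to 60 N. Pads are 16 mm wide; open, the fingers measure 119 mm over their backs; the gripper's body (75 mm by 177 mm) begins 78 mm behind the grasp point.
Start: joints at [-1.414, 0.276, 1.505, -0, 1.361, -0.121], TCP at [0.158, -0.553, 0.205] pointing down, gripper open.
Joint ranges: [-2.89, 2.89], [-0.75, 2.08], [0.22, 2.7], [-1.18, 4.32], [0.11, 2.71], [-2.7, 2.7]. Speed limits (rad/s): [2.57, 2.57, 3.14, 3.14, 3.14, 3.14].

INTERFACE

Orientations are given as a unit quaternion [x, y, z, w].
In Python, from cell import r gives the robot as it stands.
- The arm moves only by the shell command python3 -m jog 'ROWS' [FORCE]. ROWS is JSON, a list of rows, each an object of numbers: "ax", "ay", "az": the turn, a rotation vector about the tool's x, y, z in rad; "dx", "dy", "dz": the shift along the tool's x, y, z in cm; "claw": the finger opening in cm, from 0 to 9.4. In form: [{"ax": .., "ay": .., "az": .., "dx": .., "dy": .., "dz": .., "claw": ..}, ...]. A call has 1 to 20 rows; each row shifts and turns the commanded pose from where the row before left it, along the tool's axes as they then stand; what a row does not reach is not made up. A row lasts 1/12 s, in which the tool goes at most 41.7 mm and 7.16 degrees, less where a joint would pass 70% of its speed; a pose out of reach is approached as far as the arm can. A call with a gripper value outside its range is refused whole. The fingers move at their own pace and stop on an object; FORCE is the grip in N (left out, the last holds). Time passes only in rows, so rows that do not move let the fingers close. It gives the time, the measured TCP pose, the force, the opening and the grip force at its end, in the units of the state.
- r.sense(): the state, without advancing time (a new reading comes with each control period).
- r.capture(name): name is "scene" or "side" or "wrist"; returns a dict with "pixels" (480x640x3 uint8, blue, green, red), "mtx" (3x3 intrinsics, pixels), "rvec" (rotation vector, rad) and "tvec" (3), from world to camera coordinates, as OpenCV has them. Camera axes: x right, y down, z forward; pixel columns grow to the right and rows downward; lengths in m; the calibration is good to about 2 mm. A picture is of the moment at which its call begins. There is no depth.
- r.job_done(): hands the job in; it is judged then, once.
The state is a dict: "time": time; "joints": joint angles; "joint_velocities": joint speeds; "tau": joint torques, N m; "eef_pos": TCP position; "eef_rot": TCP orientation; "force": force on the tool from outside, world axes, zero at the start; "torque": the same for the moment, N m; "finger_gap": finger opening in m; "grasp_force": force on a finger pad.
Only numpy, scipy, OpenCV 4.12 (cv2) and the standard library are available. Lean on these libraries where they do the work, as an engineer would, in place of code of your own. Each camera call takes 0.05 s, during which the arm holds its last target. There are 200 camera calls.

## Working session

There is one attempt and no reset: what is moved stays moved. The work goes in short steps, Python scripts to look and compute and a shell command to move; the robot and the scene stay as the last step left them, time stands still between calls to the robot, and variables do not carry over. Pictures are saved under pics/ and viewed, at most 10 in all, crops included, and the job is handed in when it is done.

```bash
mkdir -p pics; python3 - <<'E'
from cell import r
import cv2,pickle
d={}
for n in("scene","side"):
    c=r.capture(n);d[n]=c;cv2.imwrite(f"pics/{n}0.png",c["pixels"]);print(n,c["mtx"].tolist() if hasattr(c["mtx"],'tolist') else c["mtx"],c["rvec"],c["tvec"])
pickle.dump(d,open("c0.pkl","wb"))
s=r.sense();print(s)
E
```

```text
scene [[566.9282088783949, 0.0, 325.7672063781743], [0.0, 566.9282088783949, 235.82014965294758], [0.0, 0.0, 1.0]] [ 1.27613877 -2.21958592  0.93797625] [0.49377378 0.25916331 0.75944321]
side [[482.8693490786395, 0.0, 325.4762662619484], [0.0, 482.8693490786395, 241.3304585664845], [0.0, 0.0, 1.0]] [ 0.02745283  2.53495193 -1.80086992] [ 5.51024104e-01 -3.76418582e-04  1.15207713e+00]
{'time': 0.1, 'joints': array([-1.41398968e+00,  2.76467005e-01,  1.50596363e+00, -2.40763006e-05,
        1.36069780e+00, -1.21008121e-01]), 'joint_velocities': array([ 0.00088505, -0.00029523, -0.00232958, -0.00124243,  0.00266334,
        0.00067965]), 'tau': array([ 2.12796724e-03, -4.05454338e+01, -2.37777936e+01,  7.04889838e-02,
        2.97933526e-02, -3.80452764e-05]), 'eef_pos': array([ 0.15760023, -0.55246641,  0.20474526]), 'eef_rot': array([ 9.90367231e-01,  1.38463560e-01, -2.55135598e-05, -7.67556854e-04]), 'force': array([ 0.55462796, -0.19497843,  0.42327899]), 'torque': array([-0.02068579,  0.06849073, -0.0207188 ]), 'grasp_force': 0.0, 'finger_gap': 0.09395529143394593}
```

View pics/scene0.png

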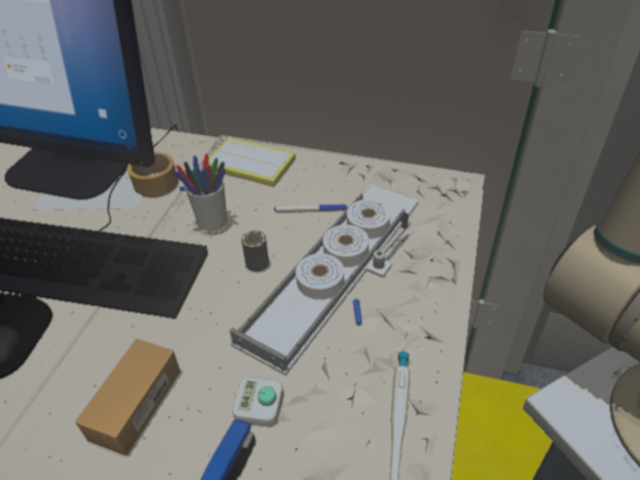

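View pics/side0.png

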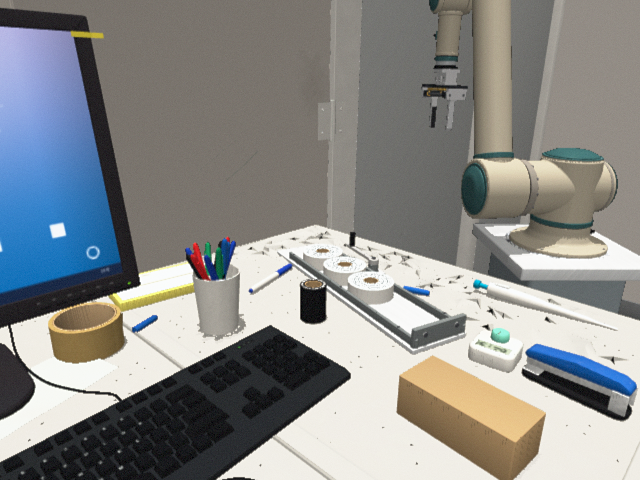

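The scene view shows the stop end near (265,345), the entrance near (390,195), rolls near (320,270), (346,240) and (369,212), and the keeper hub at (379,258). In the side view the peg is at (352,238). I'll zoom in.

```bash
python3 - <<'E'
import cv2,pickle
d=pickle.load(open("c0.pkl","rb"))
a=d["scene"]["pixels"][178:378,225:425];b=d["side"]["pixels"][220:360,280:480]
cv2.imwrite("pics/a.png",cv2.resize(a,None,fx=3,fy=3,interpolation=cv2.INTER_CUBIC))
cv2.imwrite("pics/b.png",cv2.resize(b,None,fx=4,fy=4,interpolation=cv2.INTER_CUBIC))
E
```

```text
(no output)
```

View pics/a.png

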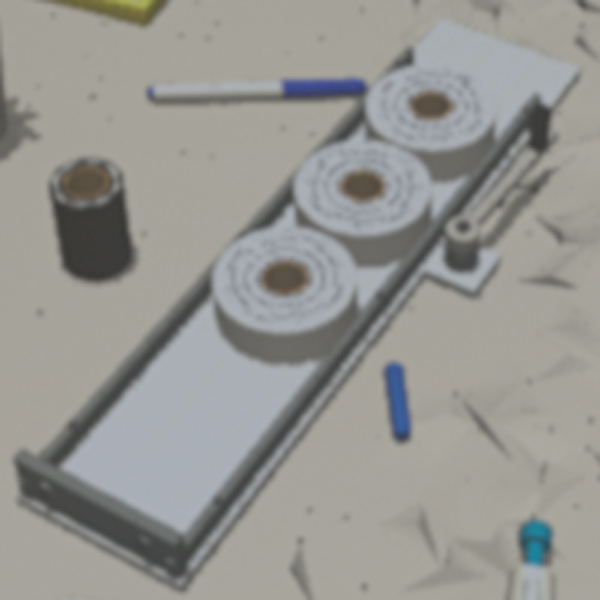

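View pics/b.png

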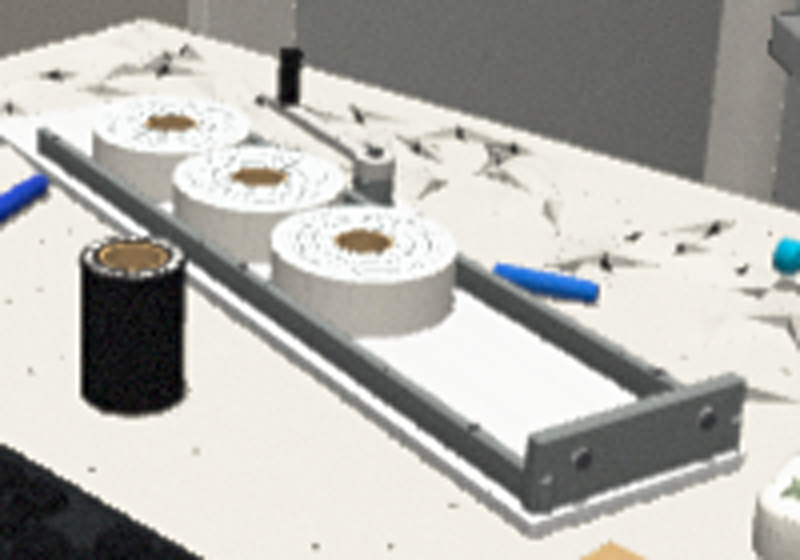

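The scene crop shows roll cores at (285,277), (363,186) and (431,105), the hub top at (463,227), the peg top near (541,104), and the plate corners at (579,72) and (443,22). The side crop shows cores at (363,241), (260,177) and (171,122), the hub at (375,152) and the peg top at (290,50). Next I fit the pose from these.

```bash
cat >fit.py <<'E'
import cv2,pickle,numpy as np
from scipy.optimize import least_squares
from scipy.spatial.transform import Rotation as R
d=pickle.load(open("c0.pkl","rb"))
def proj(n,P): return cv2.projectPoints(np.array([P],float),np.array(d[n]["rvec"]),np.array(d[n]["tvec"]),np.array(d[n]["mtx"]),None)[0].ravel()
def peg(q,z): a=2.79+q; return (85*np.cos(a),66+85*np.sin(a),z)
A=lambda u,v:("scene",u/3+225-.33,v/3+178-.33)
B=lambda u,v:("side",u/4+280-.37,v/4+220-.37)
obs=[(A(463,227),(0,66,38)),(A(579,72),(-193,52,8)),(A(443,22),(-193,-52,8)),(A(183,547),(260,50,38)),(A(20,455),(260,-50,38)),(A(183,588),(262,52,0)),
(B(530,437),(260,-50,38)),(B(742,380),(260,50,38)),(B(538,537),(262,-52,0)),(B(375,152),(0,66,38)),
(B(290,50),"p62"),(B(288,103),"p33.5"),(A(541,104),"p62")]
ro=[(A(285,277),0),(A(363,186),1),(A(431,105),2),(B(363,241),0),(B(260,177),1),(B(171,122),2)]
def w(p,m):
    c,s=np.cos(p[2]),np.sin(p[2]);m=np.array(m)/1e3
    return np.array([p[0]+c*m[0]-s*m[1],p[1]+s*m[0]+c*m[1],m[2]])
def f(p):
    e=[]
    for o,m in obs:
        if isinstance(m,str): m=peg(p[3],float(m[1:]))
        e+=list(proj(o[0],w(p,m))-o[1:])
    for o,i in ro: e+=list(proj(o[0],w(p,(p[4+2*i]*1e3,p[5+2*i]*1e3,35)))-o[1:])
    return e
best=min((least_squares(f,[.5,-.2,y,.1,.13,0,.04,0,-.08,0],loss="soft_l1",x_scale=.1) for y in np.arange(0,6.28,.5)),key=lambda s:s.cost)
p=best.x
if __name__=="__main__":
    print(best.cost,p.round(4));print(np.array(f(p)).reshape(-1,2).round(1).tolist())
    for n,m in dict(stop=(252,0,22),rear=(p[8]*1e3,p[9]*1e3,35),pivot=(0,66,38),peg=peg(p[3],48),shutpeg=peg(1.92,48),entr=(-193,0,8)).items(): print(n,w(p,m).round(4))
E
python3 fit.py
```

```text
20.14922611353066 [ 5.2280e-01  2.2940e-01  2.0654e+00  3.0510e-01  8.4800e-02 -8.0000e-04
  7.0000e-04 -4.0000e-04 -8.2100e-02 -9.0000e-04]
[[0.3, -1.5], [1.3, -2.0], [-0.4, -2.2], [-2.3, -1.2], [-2.7, 0.2], [-0.1, 1.6], [3.2, -0.4], [2.4, -2.3], [-1.1, -0.5], [0.5, -2.3], [-0.2, -0.9], [-0.1, -1.2], [-0.3, 1.1], [-0.5, -0.4], [-0.4, -0.3], [-0.3, -0.3], [0.5, -1.1], [0.4, -1.1], [0.4, -0.8]]
stop [0.4032 0.4512 0.022 ]
rear [0.5626 0.1576 0.035 ]
pivot [0.4647 0.1981 0.038 ]
peg [0.5016 0.1215 0.048 ]
shutpeg [0.5396 0.2383 0.048 ]
entr [0.6144 0.0596 0.008 ]
```

The fit is good to about 3 mm. Tool +x should point along the lane, at heading 2.065. I'll move above the spot behind the rear roll first.

```bash
python3 -m jog '[{"dx":2.99,"dy":-2.53,"claw":0},{"dx":2.99,"dy":-2.53},{"dx":2.99,"dy":-2.53},{"dx":2.99,"dy":-2.53},{"dx":2.99,"dy":-2.53},{"dx":2.99,"dy":-2.53},{"dx":2.99,"dy":-2.53},{"dx":2.99,"dy":-2.53},{"dx":2.99,"dy":-2.53},{"dx":2.99,"dy":-2.53},{"dx":2.99,"dy":-2.53},{"dx":2.99,"dy":-2.53},{"dx":2.99,"dy":-2.53},{"dx":2.99,"dy":-2.53},{"dx":2.99,"dy":-2.53},{"dx":2.99,"dy":-2.53},{"dx":2.99,"dy":-2.53},{"dx":2.99,"dy":-2.53},{"dx":2.99,"dy":-2.53},{"dx":2.99,"dy":-2.53}]' 
python3 -m jog '[{"az":-0.119},{"az":-0.119},{"az":-0.119},{"az":-0.119},{"az":-0.119},{"az":-0.119},{"az":-0.119},{"az":-0.119},{"az":-0.119},{"az":-0.119},{"az":-0.119},{"az":-0.119},{"az":-0.119},{"az":-0.119},{"az":-0.119},{"dz":0}]'
cat >st.py <<'E'
from cell import r
from fit import p
import numpy as np
from scipy.spatial.transform import Rotation as R
s=r.sense();M=R.from_quat(s["eef_rot"]).as_matrix();h=np.arctan2(M[1,0],M[0,0])
c,sn=np.cos(p[2]),np.sin(p[2]);v=s["eef_pos"][:2]-p[:2]
fx,fy=s["force"][:2]
print("t",round(s["time"],2),"mag mm",(1e3*np.array([c*v[0]+sn*v[1],-sn*v[0]+c*v[1]])).round(1),"z",(1e3*s["eef_pos"][2]).round(1),"head-lane",round(h-p[2],4),"zaxis",M[:,2].round(3),"Fmag",np.round([c*fx+sn*fy,-sn*fx+c*fy,s["force"][2]],1),"gap",s["finger_gap"].round(4),"j",s["joints"].round(2))
E
python3 - <<'E'
import st,cv2,pickle
c=st.r.capture("wrist");cv2.imwrite("pics/w1.png",c["pixels"]);pickle.dump(c,open("w1.pkl","wb"))
E
```

```text
$[0]: bad value
$[0]: bad value
Traceback (most recent call last):
  File "st.py", line 8, in <module>
    print("t",round(s["time"],2),"mag mm",(1e3*np.array([c*v[0]+sn*v[1],-sn*v[0]+c*v[1]])).round(1),"z",(1e3*s["eef_pos"][2]).round(1),"head-lane",round(h-p[2],4),"zaxis",M[:,2].round(3),"Fmag",np.round([c*fx+sn*fy,-sn*fx+c*fy,s["force"][2]],1),"gap",s["finger_gap"].round(4),"j",s["joints"].round(2))
                                                                                                                                                                                                                                                           ^^^^^^^^^^^^^^^^^^^^^
AttributeError: 'float' object has no attribute 'round'
```

Every row needs all seven keys.

```bash
sed -i 's/s\["finger_gap"\].round(4)/round(s["finger_gap"],4)/' st.py
python3 -m jog '[{"ax":0,"ay":0,"az":0,"dx":2.99,"dy":-2.53,"dz":0,"claw":0},{"ax":0,"ay":0,"az":0,"dx":2.99,"dy":-2.53,"dz":0,"claw":0},{"ax":0,"ay":0,"az":0,"dx":2.99,"dy":-2.53,"dz":0,"claw":0},{"ax":0,"ay":0,"az":0,"dx":2.99,"dy":-2.53,"dz":0,"claw":0},{"ax":0,"ay":0,"az":0,"dx":2.99,"dy":-2.53,"dz":0,"claw":0},{"ax":0,"ay":0,"az":0,"dx":2.99,"dy":-2.53,"dz":0,"claw":0},{"ax":0,"ay":0,"az":0,"dx":2.99,"dy":-2.53,"dz":0,"claw":0},{"ax":0,"ay":0,"az":0,"dx":2.99,"dy":-2.53,"dz":0,"claw":0},{"ax":0,"ay":0,"az":0,"dx":2.99,"dy":-2.53,"dz":0,"claw":0},{"ax":0,"ay":0,"az":0,"dx":2.99,"dy":-2.53,"dz":0,"claw":0},{"ax":0,"ay":0,"az":0,"dx":2.99,"dy":-2.53,"dz":0,"claw":0},{"ax":0,"ay":0,"az":0,"dx":2.99,"dy":-2.53,"dz":0,"claw":0},{"ax":0,"ay":0,"az":0,"dx":2.99,"dy":-2.53,"dz":0,"claw":0},{"ax":0,"ay":0,"az":0,"dx":2.99,"dy":-2.53,"dz":0,"claw":0},{"ax":0,"ay":0,"az":0,"dx":2.99,"dy":-2.53,"dz":0,"claw":0},{"ax":0,"ay":0,"az":0,"dx":2.99,"dy":-2.53,"dz":0,"claw":0},{"ax":0,"ay":0,"az":0,"dx":2.99,"dy":-2.53,"dz":0,"claw":0},{"ax":0,"ay":0,"az":0,"dx":2.99,"dy":-2.53,"dz":0,"claw":0},{"ax":0,"ay":0,"az":0,"dx":2.99,"dy":-2.53,"dz":0,"claw":0},{"ax":0,"ay":0,"az":0,"dx":2.99,"dy":-2.53,"dz":0,"claw":0}]' 
python3 -m jog '[{"ax":0,"ay":0,"az":-0.119,"dx":0,"dy":0,"dz":0,"claw":0},{"ax":0,"ay":0,"az":-0.119,"dx":0,"dy":0,"dz":0,"claw":0},{"ax":0,"ay":0,"az":-0.119,"dx":0,"dy":0,"dz":0,"claw":0},{"ax":0,"ay":0,"az":-0.119,"dx":0,"dy":0,"dz":0,"claw":0},{"ax":0,"ay":0,"az":-0.119,"dx":0,"dy":0,"dz":0,"claw":0},{"ax":0,"ay":0,"az":-0.119,"dx":0,"dy":0,"dz":0,"claw":0},{"ax":0,"ay":0,"az":-0.119,"dx":0,"dy":0,"dz":0,"claw":0},{"ax":0,"ay":0,"az":-0.119,"dx":0,"dy":0,"dz":0,"claw":0},{"ax":0,"ay":0,"az":-0.119,"dx":0,"dy":0,"dz":0,"claw":0},{"ax":0,"ay":0,"az":-0.119,"dx":0,"dy":0,"dz":0,"claw":0},{"ax":0,"ay":0,"az":-0.119,"dx":0,"dy":0,"dz":0,"claw":0},{"ax":0,"ay":0,"az":-0.119,"dx":0,"dy":0,"dz":0,"claw":0},{"ax":0,"ay":0,"az":-0.119,"dx":0,"dy":0,"dz":0,"claw":0},{"ax":0,"ay":0,"az":-0.119,"dx":0,"dy":0,"dz":0,"claw":0},{"ax":0,"ay":0,"az":-0.119,"dx":0,"dy":0,"dz":0,"claw":0},{"ax":0,"ay":0,"az":0,"dx":0,"dy":0,"dz":0,"claw":0}]'
python3 - <<'E'
import st,cv2,pickle
c=st.r.capture("wrist");cv2.imwrite("pics/w1.png",c["pixels"]);pickle.dump(c,open("w1.pkl","wb"))
E
```

```text
time: 1.77
eef_pos: [0.5944, 0.0995, 0.205]
eef_rot: [0.99, 0.139, -0.0, 0.0]
force: [0.9, -0.2, 0.0]
finger_gap: 0.0008
grasp_force: 0.0
time: 3.1
eef_pos: [0.5936, 0.0976, 0.2049]
eef_rot: [0.513, 0.858, -0.0, -0.0]
force: [-0.3, -0.0, -0.8]
finger_gap: 0.0004
grasp_force: 0.0
t 3.1 mag mm [-149.7    0.3] z 204.9 head-lane -0.0007 zaxis [-0.001 -0.    -1.   ] Fmag [ 0.1  0.2 -0.8] gap 0.0004 j [ 0.05  0.32  1.45 -0.    1.38 -0.45]
```

View pics/w1.png

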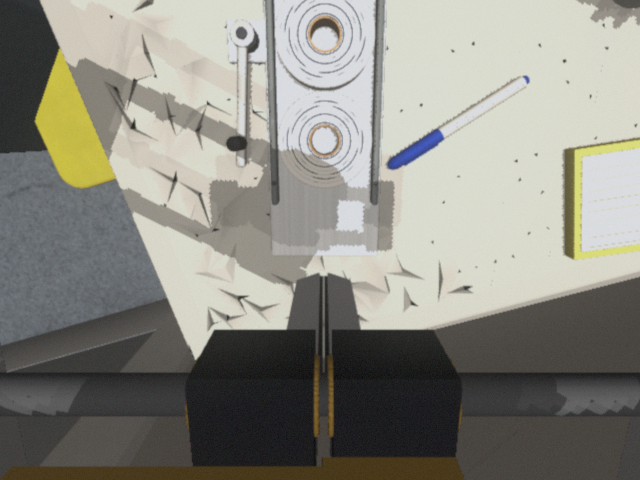

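The wrist view is aligned with the lane: rear roll core at (324,140), middle at (325,33), hub at (243,33), peg at (236,143), entrance corners at (271,255) and (378,255). I'll convert these to the magazine frame.

```bash
cat >bp.py <<'E'
import cv2,numpy as np
from fit import p
def bp(c,u,v,z):
    Rm=cv2.Rodrigues(np.array(c["rvec"]))[0];t=np.array(c["tvec"]).ravel()
    o=-Rm.T@t;d=Rm.T@np.linalg.inv(np.array(c["mtx"]))@[u,v,1];P=o+d*(z/1e3-o[2])/d[2]
    a=P[:2]-p[:2];k,s=np.cos(p[2]),np.sin(p[2]);return (1e3*np.array([k*a[0]+s*a[1],-s*a[0]+k*a[1]])).round(1)
E
python3 - <<'E'
import pickle;from bp import bp
c=pickle.load(open("w1.pkl","rb"))
for n,u,v,z in[("rear",324,140,35),("mid",325,33,35),("hub",243,33,38),("peg",236,143,62),("c+",271,255,8),("c-",378,255,8),("wall+",275.5,203,23),("wall-",374.5,203,23)]:print(n,bp(c,u,v,z))
E
```

```text
rear [-81.1   1.2]
mid [1.4 0.3]
hub [ 0.8 64.8]
peg [-82.8  69.9]
c+ [-190.8   53.2]
c- [-191.   -51.5]
wall+ [-136.8   45.3]
wall- [-137.   -44.6]
```

The frames agree within about 2 mm. I descend to 16 mm height behind the roll.

```bash
python3 -m jog '[{"ax":0,"ay":0,"az":0,"dx":0,"dy":0,"dz":3.5,"claw":0},{"ax":0,"ay":0,"az":0,"dx":0,"dy":0,"dz":3.5,"claw":0},{"ax":0,"ay":0,"az":0,"dx":0,"dy":0,"dz":3.5,"claw":0},{"ax":0,"ay":0,"az":0,"dx":0,"dy":0,"dz":3.5,"claw":0},{"ax":0,"ay":0,"az":0,"dx":0,"dy":0,"dz":2.5,"claw":0},{"ax":0,"ay":0,"az":0,"dx":0,"dy":0,"dz":1.6,"claw":0},{"ax":0,"ay":0,"az":0,"dx":0,"dy":0,"dz":0.8,"claw":0},{"ax":0,"ay":0,"az":0,"dx":0,"dy":0,"dz":0,"claw":0}]'
python3 st.py
python3 -m jog '[{"ax":0,"ay":0,"az":0,"dx":0.6,"dy":0,"dz":0,"claw":0},{"ax":0,"ay":0,"az":0,"dx":0.6,"dy":0,"dz":0,"claw":0},{"ax":0,"ay":0,"az":0,"dx":0.6,"dy":0,"dz":0,"claw":0},{"ax":0,"ay":0,"az":0,"dx":0.5,"dy":0,"dz":0,"claw":0},{"ax":0,"ay":0,"az":0,"dx":0.5,"dy":0,"dz":0,"claw":0},{"ax":0,"ay":0,"az":0,"dx":0.5,"dy":0,"dz":0,"claw":0},{"ax":0,"ay":0,"az":0,"dx":0.5,"dy":0,"dz":0,"claw":0},{"ax":0,"ay":0,"az":0,"dx":0.5,"dy":0,"dz":0,"claw":0},{"ax":0,"ay":0,"az":0,"dx":0.5,"dy":0,"dz":0,"claw":0},{"ax":0,"ay":0,"az":0,"dx":0.5,"dy":0,"dz":0,"claw":0}]'
python3 st.py
```

```text
time: 3.82
eef_pos: [0.5925, 0.0975, 0.0144]
eef_rot: [0.514, 0.858, -0.001, -0.002]
force: [-0.9, -0.6, 0.3]
finger_gap: 0.0003
grasp_force: 0.0
t 3.82 mag mm [-149.2    1.3] z 14.4 head-lane -0.0045 zaxis [-0.004 -0.    -1.   ] Fmag [-0.1  1.1  0.3] gap 0.0003 j [ 0.05  0.48  1.71 -0.    0.96 -0.44]
time: 4.65
eef_pos: [0.5688, 0.1446, 0.0165]
eef_rot: [0.514, 0.858, -0.0, 0.0]
force: [1.6, -1.5, 1.3]
finger_gap: 0.0005
grasp_force: 1.2
t 4.65 mag mm [-96.5  -0.2] z 16.5 head-lane -0.0025 zaxis [ 0. -0. -1.] Fmag [-2.1 -0.7  1.3] gap 0.0005 j [ 0.13  0.46  1.74 -0.    0.94 -0.36]
```

```bash
python3 -m jog '[{"ax":0,"ay":0,"az":0,"dx":0.5,"dy":0,"dz":0,"claw":0},{"ax":0,"ay":0,"az":0,"dx":0.5,"dy":0,"dz":0,"claw":0},{"ax":0,"ay":0,"az":0,"dx":0.5,"dy":0,"dz":0,"claw":0},{"ax":0,"ay":0,"az":0,"dx":0.5,"dy":0,"dz":0,"claw":0},{"ax":0,"ay":0,"az":0,"dx":0.5,"dy":0,"dz":0,"claw":0},{"ax":0,"ay":0,"az":0,"dx":0.5,"dy":0,"dz":0,"claw":0},{"ax":0,"ay":0,"az":0,"dx":0.5,"dy":0,"dz":0,"claw":0},{"ax":0,"ay":0,"az":0,"dx":0.5,"dy":0,"dz":0,"claw":0},{"ax":0,"ay":0,"az":0,"dx":0.5,"dy":0,"dz":0,"claw":0},{"ax":0,"ay":0,"az":0,"dx":0.5,"dy":0,"dz":0,"claw":0},{"ax":0,"ay":0,"az":0,"dx":0.5,"dy":0,"dz":0,"claw":0},{"ax":0,"ay":0,"az":0,"dx":0.5,"dy":0,"dz":0,"claw":0},{"ax":0,"ay":0,"az":0,"dx":0.5,"dy":0,"dz":0,"claw":0},{"ax":0,"ay":0,"az":0,"dx":0.5,"dy":0,"dz":0,"claw":0},{"ax":0,"ay":0,"az":0,"dx":0.5,"dy":0,"dz":0,"claw":0},{"ax":0,"ay":0,"az":0,"dx":0.5,"dy":0,"dz":0,"claw":0},{"ax":0,"ay":0,"az":0,"dx":0.5,"dy":0,"dz":0,"claw":0},{"ax":0,"ay":0,"az":0,"dx":0,"dy":0,"dz":0,"claw":0}]'
python3 st.py
```

```text
time: 6.15
eef_pos: [0.5278, 0.2203, 0.0163]
eef_rot: [0.514, 0.858, -0.0, -0.001]
force: [0.3, 0.5, -1.3]
finger_gap: 0.0004
grasp_force: 0.0
t 6.15 mag mm [-10.3  -0. ] z 16.3 head-lane -0.0023 zaxis [-0.001  0.001 -1.   ] Fmag [ 0.3 -0.5 -1.3] gap 0.0004 j [ 0.27  0.44  1.78  0.    0.93 -0.22]
```

```bash
python3 -m jog '[{"ax":0,"ay":0,"az":0,"dx":0.2,"dy":0,"dz":0,"claw":0},{"ax":0,"ay":0,"az":0,"dx":0.2,"dy":0,"dz":0,"claw":0},{"ax":0,"ay":0,"az":0,"dx":0.2,"dy":0,"dz":0,"claw":0},{"ax":0,"ay":0,"az":0,"dx":0.2,"dy":0,"dz":0,"claw":0},{"ax":0,"ay":0,"az":0,"dx":0.2,"dy":0,"dz":0,"claw":0}]'
python3 st.py
python3 -m jog '[{"ax":0,"ay":0,"az":0,"dx":0.15,"dy":0,"dz":0,"claw":0},{"ax":0,"ay":0,"az":0,"dx":0.15,"dy":0,"dz":0,"claw":0}]'
python3 st.py
```

```text
time: 6.57
eef_pos: [0.5239, 0.2281, 0.0163]
eef_rot: [0.514, 0.858, -0.0, -0.0]
force: [0.5, -1.9, -0.2]
finger_gap: 0.0005
grasp_force: 0.7
t 6.57 mag mm [-1.7 -0.3] z 16.3 head-lane -0.0029 zaxis [-0. -0. -1.] Fmag [-1.9  0.5 -0.2] gap 0.0005 j [ 0.29  0.44  1.78 -0.    0.93 -0.2 ]
time: 6.73
eef_pos: [0.5225, 0.2308, 0.0163]
eef_rot: [0.514, 0.858, -0.0, -0.0]
force: [2.1, -1.1, -0.1]
finger_gap: 0.0004
grasp_force: 0.7
t 6.73 mag mm [ 1.3 -0.3] z 16.3 head-lane -0.0027 zaxis [-0. -0. -1.] Fmag [-2.  -1.4 -0.1] gap 0.0004 j [ 0.29  0.44  1.78 -0.    0.93 -0.2 ]
```

```bash
for i in 1; do python3 -m jog '[{"ax":0,"ay":0,"az":0,"dx":0.1,"dy":0,"dz":0,"claw":0},{"ax":0,"ay":0,"az":0,"dx":0.1,"dy":0,"dz":0,"claw":0}]' >/dev/null; python3 st.py;
python3 -m jog '[{"ax":0,"ay":0,"az":0,"dx":0.1,"dy":0,"dz":0,"claw":0}]'>/dev/null; python3 st.py
python3 -m jog '[{"ax":0,"ay":0,"az":0,"dx":0.1,"dy":0,"dz":0,"claw":0}]'>/dev/null; python3 st.py; done
```

```text
t 6.9 mag mm [ 3.3 -0.4] z 16.4 head-lane -0.0026 zaxis [-0. -0. -1.] Fmag [-0.8  0.6 -0.2] gap 0.0004 j [ 0.3   0.44  1.78 -0.    0.93 -0.19]
t 6.98 mag mm [ 3.8 -0.5] z 16.4 head-lane -0.0021 zaxis [ 0.001 -0.001 -1.   ] Fmag [-4.5 -0.2 -0.5] gap 0.0006 j [ 0.3   0.44  1.78 -0.    0.93 -0.19]
t 7.07 mag mm [ 3.9 -0.8] z 16.6 head-lane -0.0015 zaxis [ 0.002 -0.002 -1.   ] Fmag [-7.3  1.3 -0.3] gap 0.0005 j [ 0.3   0.44  1.78 -0.    0.93 -0.19]
```

```bash
python3 -m jog '[{"ax":0,"ay":0,"az":0,"dx":0.1,"dy":0,"dz":0,"claw":0},{"ax":0,"ay":0,"az":0,"dx":0.1,"dy":0,"dz":0,"claw":0},{"ax":0,"ay":0,"az":0,"dx":0,"dy":0,"dz":0,"claw":0}]'>/dev/null; python3 st.py
python3 - <<'E'
from cell import r;import cv2,pickle
c=r.capture("side");pickle.dump(c,open("s2.pkl","wb"));cv2.imwrite("pics/s2.png",cv2.resize(c["pixels"][220:360,280:480],None,fx=4,fy=4,interpolation=cv2.INTER_CUBIC))
E
```

```text
t 7.32 mag mm [ 4.  -1.5] z 16.9 head-lane -0.0003 zaxis [ 0.004 -0.004 -1.   ] Fmag [-9.8 -0.7  0.2] gap 0.0005 j [ 0.3   0.44  1.78 -0.01  0.93 -0.19]
```

View pics/s2.png

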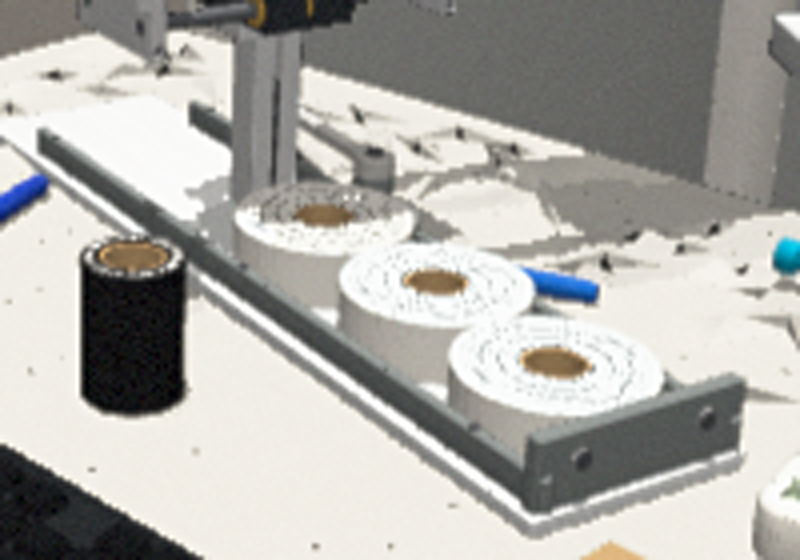

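The front roll is against the stop and all three touch, with cores at (555,362), (437,282) and (325,214), and 10 N held at the end. I retreat straight back, lift, and go to the outer side of the peg.

```bash
python3 -m jog '[{"ax":0,"ay":0,"az":0,"dx":-1.2,"dy":0,"dz":0,"claw":0},{"ax":0,"ay":0,"az":0,"dx":-2,"dy":0,"dz":0,"claw":0},{"ax":0,"ay":0,"az":0,"dx":-1.5,"dy":0,"dz":0,"claw":0},{"ax":0,"ay":0,"az":0,"dx":0,"dy":0,"dz":-3.5,"claw":0},{"ax":0,"ay":0,"az":0,"dx":0,"dy":0,"dz":-3.5,"claw":0},{"ax":0,"ay":0,"az":0,"dx":0,"dy":0,"dz":-3.5,"claw":0},{"ax":0,"ay":0,"az":0,"dx":-1.4,"dy":-3.4,"dz":0,"claw":0},{"ax":0,"ay":0,"az":0,"dx":-1.4,"dy":-3.4,"dz":0,"claw":0},{"ax":0,"ay":0,"az":0,"dx":-1.4,"dy":-3.4,"dz":0,"claw":0},{"ax":0,"ay":0,"az":0,"dx":0,"dy":0,"dz":0,"claw":0}]' >/dev/null; python3 st.py
python3 -m jog '[{"ax":0,"ay":0,"az":0.1165,"dx":0,"dy":0,"dz":0,"claw":0},{"ax":0,"ay":0,"az":0.1165,"dx":0,"dy":0,"dz":0,"claw":0},{"ax":0,"ay":0,"az":0.1165,"dx":0,"dy":0,"dz":0,"claw":0},{"ax":0,"ay":0,"az":0.1165,"dx":0,"dy":0,"dz":0,"claw":0},{"ax":0,"ay":0,"az":0.1165,"dx":0,"dy":0,"dz":0,"claw":0},{"ax":0,"ay":0,"az":0.1165,"dx":0,"dy":0,"dz":0,"claw":0},{"ax":0,"ay":0,"az":0.1165,"dx":0,"dy":0,"dz":0,"claw":0},{"ax":0,"ay":0,"az":0.1165,"dx":0,"dy":0,"dz":0,"claw":0},{"ax":0,"ay":0,"az":0.1165,"dx":0,"dy":0,"dz":0,"claw":0},{"ax":0,"ay":0,"az":0.1165,"dx":0,"dy":0,"dz":0,"claw":0},{"ax":0,"ay":0,"az":0.1165,"dx":0,"dy":0,"dz":0,"claw":0},{"ax":0,"ay":0,"az":0.1165,"dx":0,"dy":0,"dz":0,"claw":0},{"ax":0,"ay":0,"az":0.1165,"dx":0,"dy":0,"dz":0,"claw":0},{"ax":0,"ay":0,"az":0.1165,"dx":0,"dy":0,"dz":0,"claw":0},{"ax":0,"ay":0,"az":0,"dx":0,"dy":0,"dz":0,"claw":0}]' >/dev/null; python3 st.py
```

```text
t 8.2 mag mm [-81.4 108.7] z 121.1 head-lane -0.0049 zaxis [-0.007 -0.001 -1.   ] Fmag [ 1.4  1.3 -0.6] gap 0.0004 j [ 0.08  0.2   1.83 -0.    1.11 -0.41]
t 9.45 mag mm [-81.1 101.3] z 121.4 head-lane -1.6359 zaxis [-0.     0.001 -1.   ] Fmag [ 0.6  0.6 -0.3] gap 0.0003 j [0.08 0.21 1.82 0.   1.11 1.22]
```

```bash
python3 -m jog '[{"ax":0,"ay":0,"az":0,"dx":0,"dy":0.3,"dz":3,"claw":0},{"ax":0,"ay":0,"az":0,"dx":0,"dy":0,"dz":3,"claw":0},{"ax":0,"ay":0,"az":0,"dx":0,"dy":0,"dz":1.5,"claw":0},{"ax":0,"ay":0,"az":0,"dx":0,"dy":0,"dz":0.5,"claw":0},{"ax":0,"ay":0,"az":0,"dx":0,"dy":0,"dz":0,"claw":0}]' >/dev/null; python3 st.py
python3 -m jog '[{"ax":0,"ay":0,"az":0,"dx":0.7,"dy":0,"dz":0,"claw":0},{"ax":0,"ay":0,"az":0,"dx":0.6,"dy":0,"dz":0,"claw":0},{"ax":0,"ay":0,"az":0,"dx":0.4,"dy":0,"dz":0,"claw":0},{"ax":0,"ay":0,"az":0,"dx":0,"dy":0,"dz":0,"claw":0}]' >/dev/null; python3 st.py
python3 - <<'E'
from cell import r;import cv2
c=r.capture("side");cv2.imwrite("pics/s3.png",cv2.resize(c["pixels"][200:340,280:480],None,fx=4,fy=4,interpolation=cv2.INTER_CUBIC))
E
```

```text
t 9.87 mag mm [-84.  102.6] z 40.3 head-lane -1.632 zaxis [-0.003  0.    -1.   ] Fmag [-0.5  0.3 -0.1] gap 0.0006 j [0.08 0.3  1.94 0.   0.91 1.22]
t 10.2 mag mm [-86.2  82.7] z 42.5 head-lane -1.633 zaxis [ 0.003  0.    -1.   ] Fmag [-0.   0.3  0.1] gap 0.0007 j [0.09 0.32 1.9  0.   0.92 1.23]
```

View pics/s3.png

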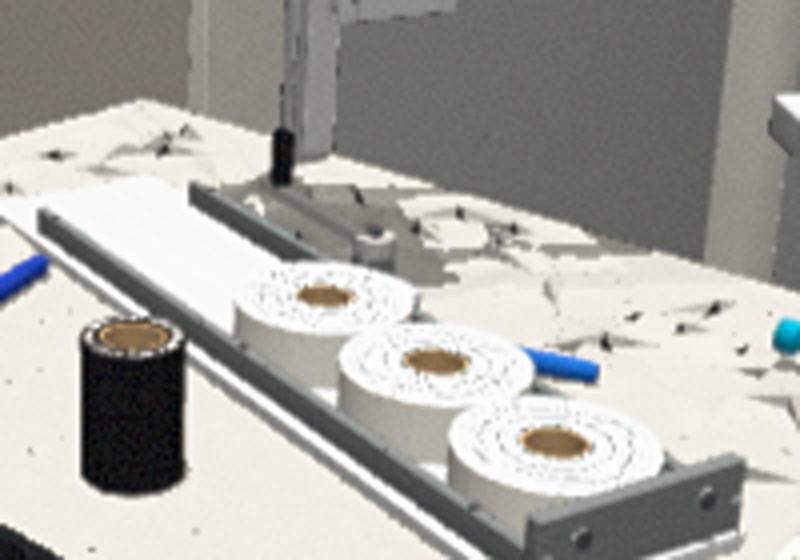

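The finger stands just behind the peg at (283,155), and the rolls have stayed home. Now I start swinging the keeper along its arc.

```bash
python3 -m jog '[{"ax":0,"ay":0,"az":-0.1,"dx":0.85,"dy":0.1,"dz":0,"claw":0},{"ax":0,"ay":0,"az":-0.1,"dx":0.85,"dy":0.1,"dz":0,"claw":0},{"ax":0,"ay":0,"az":-0.1,"dx":0.85,"dy":0.1,"dz":0,"claw":0},{"ax":0,"ay":0,"az":-0.1,"dx":0.85,"dy":0.1,"dz":0,"claw":0},{"ax":0,"ay":0,"az":-0.1,"dx":0.85,"dy":0.1,"dz":0,"claw":0}]' >/dev/null
cat >>st.py <<'E'
m=np.array([c*v[0]+sn*v[1],-sn*v[0]+c*v[1]])*1e3-[0,66]; g=h-p[2]
print("rel pivot: tangential",(m@[np.cos(g),np.sin(g)]).round(1),"radial",(m@[np.sin(g),-np.cos(g)]).round(1))
E
python3 st.py
```

```text
t 10.67 mag mm [-84.8  42.7] z 41.8 head-lane -1.1285 zaxis [-0. -0. -1.] Fmag [-0.2  1.2  0.6] gap 0.0006 j [ 0.12  0.37  1.81 -0.    0.96  0.76]
rel pivot: tangential -15.2 radial 86.6
```

Tracking is nearly ideal, with tangential −15, radial 86.6 and about 1 N. Remaining turn is roughly 1.13 rad, so I do 1.0 first.

```bash
python3 -m jog '[{"ax":0,"ay":0,"az":-0.1,"dx":0.86,"dy":0.08,"dz":0,"claw":0},{"ax":0,"ay":0,"az":-0.1,"dx":0.86,"dy":0.08,"dz":0,"claw":0},{"ax":0,"ay":0,"az":-0.1,"dx":0.86,"dy":0.08,"dz":0,"claw":0},{"ax":0,"ay":0,"az":-0.1,"dx":0.86,"dy":0.08,"dz":0,"claw":0},{"ax":0,"ay":0,"az":-0.1,"dx":0.86,"dy":0.08,"dz":0,"claw":0}]' >/dev/null;python3 st.py
python3 -m jog '[{"ax":0,"ay":0,"az":-0.1,"dx":0.86,"dy":0.08,"dz":0,"claw":0},{"ax":0,"ay":0,"az":-0.1,"dx":0.86,"dy":0.08,"dz":0,"claw":0},{"ax":0,"ay":0,"az":-0.1,"dx":0.86,"dy":0.08,"dz":0,"claw":0},{"ax":0,"ay":0,"az":-0.1,"dx":0.86,"dy":0.08,"dz":0,"claw":0}]' >/dev/null
python3 st.py
```

```text
t 11.08 mag mm [-63.    5.4] z 41.9 head-lane -0.6283 zaxis [ 0.001 -0.001 -1.   ] Fmag [-0.3 -0.3  0.6] gap 0.0001 j [ 0.18  0.41  1.74 -0.    0.99  0.32]
rel pivot: tangential -15.4 radial 86.1
t 11.42 mag mm [-34.2 -13.8] z 42.0 head-lane -0.2283 zaxis [ 0.002 -0.    -1.   ] Fmag [-2.4 -0.4  0.4] gap 0.0006 j [ 0.24  0.43  1.71 -0.    1.   -0.03]
rel pivot: tangential -15.2 radial 85.4
```

```bash
python3 -m jog '[{"ax":0,"ay":0,"az":-0.1,"dx":0.86,"dy":0.08,"dz":0,"claw":0},{"ax":0,"ay":0,"az":-0.1,"dx":0.8,"dy":0.08,"dz":0,"claw":0}]' >/dev/null;python3 st.py
python3 -m jog '[{"ax":0,"ay":0,"az":-0.02,"dx":0.15,"dy":0,"dz":0,"claw":0}]' >/dev/null;python3 st.py
python3 -m jog '[{"ax":0,"ay":0,"az":0,"dx":0.1,"dy":0,"dz":0,"claw":0}]' >/dev/null;python3 st.py
```

```text
t 11.58 mag mm [-18.  -18.7] z 42.1 head-lane -0.0284 zaxis [ 0.003  0.    -1.   ] Fmag [-0.8  0.  -0.6] gap 0.0 j [ 0.27  0.43  1.71 -0.    1.   -0.2 ]
rel pivot: tangential -15.6 radial 85.2
t 11.67 mag mm [-15.7 -18.5] z 42.0 head-lane -0.01 zaxis [ 0.002  0.001 -1.   ] Fmag [-1.1 -1.2  0.8] gap 0.0001 j [ 0.27  0.43  1.71  0.    1.   -0.21]
rel pivot: tangential -14.8 radial 84.7
t 11.75 mag mm [-15.3 -17.9] z 41.9 head-lane -0.0141 zaxis [ 0.001 -0.    -1.   ] Fmag [-2.  -1.   0.1] gap 0.0005 j [ 0.27  0.43  1.71 -0.    1.   -0.21]
rel pivot: tangential -14.1 radial 84.1
```

```bash
for n in 1; do python3 -m jog '[{"ax":0,"ay":0,"az":0,"dx":0.1,"dy":0,"dz":0,"claw":0}]' >/dev/null;python3 st.py
python3 -m jog '[{"ax":0,"ay":0,"az":0,"dx":0.1,"dy":0,"dz":0,"claw":0},{"ax":0,"ay":0,"az":0,"dx":0,"dy":0,"dz":0,"claw":0}]' >/dev/null;python3 st.py; done
```

```text
t 11.83 mag mm [-14.9 -17.6] z 41.8 head-lane -0.015 zaxis [ 0.001 -0.001 -1.   ] Fmag [-3.4 -1.   0.9] gap 0.0003 j [ 0.27  0.43  1.71 -0.    1.   -0.21]
rel pivot: tangential -13.7 radial 83.9
t 12.0 mag mm [-14.8 -17.7] z 41.8 head-lane -0.0142 zaxis [ 0.002 -0.002 -1.   ] Fmag [-4.2 -0.6  1.3] gap 0.0003 j [ 0.27  0.43  1.71 -0.    1.   -0.2 ]
rel pivot: tangential -13.7 radial 83.9
```

```bash
python3 -m jog '[{"ax":0,"ay":0,"az":0,"dx":0.15,"dy":0,"dz":0,"claw":0},{"ax":0,"ay":0,"az":0,"dx":0.15,"dy":0,"dz":0,"claw":0},{"ax":0,"ay":0,"az":0,"dx":0,"dy":0,"dz":0,"claw":0},{"ax":0,"ay":0,"az":0,"dx":0,"dy":0,"dz":0,"claw":0}]' >/dev/null;python3 st.py
python3 -m jog '[{"ax":0,"ay":0,"az":0,"dx":-1.0,"dy":0,"dz":0,"claw":0},{"ax":0,"ay":0,"az":0,"dx":-2,"dy":0,"dz":0,"claw":0},{"ax":0,"ay":0,"az":0,"dx":-2,"dy":0,"dz":0,"claw":0},{"ax":0,"ay":0,"az":0,"dx":-2,"dy":0,"dz":0,"claw":0},{"ax":0,"ay":0,"az":0,"dx":0,"dy":0,"dz":-3.5,"claw":0},{"ax":0,"ay":0,"az":0,"dx":0,"dy":0,"dz":-3.5,"claw":0},{"ax":0,"ay":0,"az":0,"dx":0,"dy":0,"dz":-3.5,"claw":0},{"ax":0,"ay":0,"az":0,"dx":-3,"dy":0,"dz":-2.5,"claw":0},{"ax":0,"ay":0,"az":0,"dx":-3,"dy":0,"dz":-2.5,"claw":0},{"ax":0,"ay":0,"az":0,"dx":0,"dy":0,"dz":0,"claw":0},{"ax":0,"ay":0,"az":0,"dx":0,"dy":0,"dz":0,"claw":0}]' >/dev/null;python3 st.py
python3 - <<'E'
from cell import r;import cv2,pickle
c=r.capture("side");a=cv2.resize(c["pixels"][220:360,280:480],None,fx=3,fy=3,interpolation=cv2.INTER_CUBIC)
cv2.imwrite("pics/s4.png",a)
c=r.capture("wrist");pickle.dump(c,open("w4.pkl","wb"));cv2.imwrite("pics/w4.png",c["pixels"])
E
```

```text
t 12.33 mag mm [-14.5 -17.7] z 41.8 head-lane -0.0127 zaxis [ 0.004 -0.006 -1.   ] Fmag [-11.2   1.    1.6] gap 0.0002 j [ 0.28  0.43  1.71 -0.01  1.   -0.2 ]
rel pivot: tangential -13.4 radial 83.9
t 13.25 mag mm [-141.1  -16. ] z 197.6 head-lane -0.0166 zaxis [ 0.002  0.002 -1.   ] Fmag [ 1.1 -0.1 -0.5] gap 0.0005 j [ 0.07  0.34  1.43  0.    1.37 -0.41]
rel pivot: tangential -139.8 radial 84.3
```

View pics/s4.png

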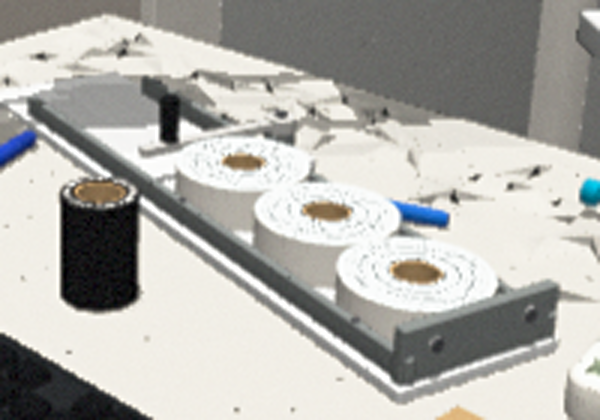

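View pics/w4.png

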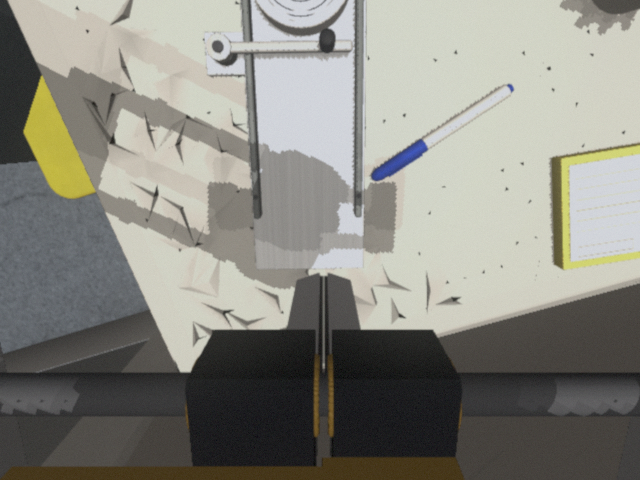

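The keeper lies square across the lane from the hub at (219,46) to the tip at (352,46). It sits behind the last roll and held firm at 11 N. The rolls are at the stop and touching, and the ribbon roll, marker and cap are where they were, so I hand in.

```bash
python3 -c "
from cell import r
print(r.job_done())"
```

```text
the job is handed in; nothing more can be done
None
```

The job is handed in at about 13 s of the 51 s allowed: the row of rolls is against the end stop with all three touching, and the keeper is fully shut behind the last one. I pushed only the rear roll and the peg; the bystanders look undisturbed in the last pictures, and the judge's result was not shown.

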